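# Bolt the mill's charging hatch past its spring catch

### The arm

A 6-joint arm with a two-finger parallel gripper is mounted at the origin on the work surface. World frame = base frame: x ahead of the robot, y to its left, z up, the work surface at z = 0. Lengths are in m, angles in rad, forces in N, time in s.
With the tool pointing down it reaches from about 0.4 to 0.825 m from the base axis. Payload 7 kg.
Tool frame: the origin (TCP) lies at the very end of the fingers, on their centre line; the grasp point (between the pads) lies 19 mm behind it (grip_depth is the distance from the TCP to the grasp point, in m); z points along the fingers, y is the direction in which the jaws open and shut (so a half turn about z gives the same grasp; the last joint's range is limited). The gripper opens to 88 mm and grips with 3 to 60 N. Pads are 19 mm wide; open, the fingers measure 130 mm over their backs; the gripper's body (78 mm by 193 mm) begins 47 mm behind the grasp point.
Start: joints at [1.396, 0.359, 0.012, 0, -1.224, -0.288], TCP at [0.301, 0.604, 0.227] pointing down, gripper open.
Joint ranges: [-3.07, 3.07], [-1.43, 2.12], [-1.02, 1.25], [-3.03, 1.67], [-3.05, -0], [-3.03, 3.03]. Speed limits (rad/s): [2.39, 2.39, 3.01, 3.14, 3.14, 3.14].

### API

Orientations are given as [roll, pitch, yaw] about the fixed x, y, z axes, in that order (R = Rz(yaw) Ry(pitch) Rx(roll)).
In Python, from station import get_state, grab_frame, get_calibration, job_done, grip_depth gives the robot as it stands. The module is installed in compiled form; this text tells all that it offers.
- The arm moves only by the shell command python3 -m crank 'ROWS' [FORCE]. ROWS is JSON, a list of rows, each an object with "turn": the turn, a rotation vector about the tool's x, y, z each as a share of 2 pi rad, from -1 to 1, a list of three; "slide": the shift along the tool's x, y, z each as a share of 0.5 m, from -1 to 1, a list of three; "fingers": the opening, from -1 (shut) to 1 (fully open). A call has 1 to 5 rows; each row is the pose to reach, as a shift and turn from the pose commanded when the call began, along the tool's axes at that moment, turning the shorter way round; what a row does not reach only later rows make up. A row lasts 1/12 s, in which the tool goes at most 41.7 mm and 7.16 degrees, less where a joint would pass 70% of its speed; a pose out of reach is approached as far as the arm can. A call with a number of a shift or a turn outside -1 to 1 is refused whole. A call with a gripper value outside its range is refused whole. The fingers move at their own pace and stop on an object; FORCE is the grip in N (left out, the last holds). Time passes only in rows, so rows that repeat a pose let the fingers close. It gives the time, the measured TCP pose, the force and the opening at its end, in the units of the state.
- get_state(): the state, without advancing time (a new reading comes with each control period).
- grab_frame(name): name is "scene" or "top" or "wrist"; returns the picture (400x640x3 uint8, red, green, blue); there is no depth.
- get_calibration(name): a dict with "K" (3x3 intrinsics, pixels), "pose" (4x4, takes a point from camera to world coordinates). Camera axes: x right, y up, looking along -z (the intrinsics and any distortion apply to the point x, -y, -z); pixel columns grow to the right and rows downward; lengths in m; the calibration is good to about 2 mm. A picture is of the moment at which its call begins: read the wrist's pose just before it. get_calibration takes no time and is no camera call; for the wrist camera it gives the pose at the moment of the call.
- job_done(): hands the job in, once; it reports no verdict.
The state is a dict: "t": time; "q": joint angles; "qd": joint speeds; "joint_efforts": joint torques, N m; "eef_pos": TCP position; "ee_rot": TCP orientation; "force": force on the tool from outside, world axes, zero at the start; "moment": the same for the moment, N m; "width": finger opening in m.
Only numpy, scipy, OpenCV 4.12 (cv2) and the standard library are available. Lean on these libraries where they do the work, as an engineer would, in place of code of your own. Each camera call takes 0.05 s, during which the arm holds its last target.

### The job

Lock the charging hatch of the small bench mill: with one fingertip press the spring catch plate down and hold it down while the other fingertip pushes the bolt by its upright tab, away from its start and fully home into the keeper on the hatch. Then let go so that the catch springs up again and locks the bolt. Only press and push, pick nothing up, and leave the jar, the cup and the spanner where they are.

Things in the scene. Friction and masses are not known exactly. Their poses are not given: they have to be found in the camera images.
- deck: Bench mill's fixed blue base, 330 x 370 mm, 45 mm high, on the table. x: the way the bolt slides home; z up. Origin at table level; the block spans x -115..215, y -135..235 mm. On top, side by side along x: the bolt (y = -30) and the catch plate (y = +30). Besides tab and plate, nothing of the mechanism stands over 28 mm above the deck.
- hatch_lug (a point): Top of the keeper, a small fixed dark steel bridge on the hatch lid at the deck's +x end, 28 mm above the deck, in line with the bolt. The bolt's nose goes through it.
- chamber (a point): Middle of the fixed grinding chamber, a steel cylinder 240 mm long lying along deck x on the deck's +y side, 155 mm beside the catch plate. Flanges 84 mm across; top 92 mm above the deck. A small round gauge on it reaches 134 mm above the deck.
- bolt_tab (a point): Middle of the top edge of the bolt's upright steel tab; moves with the bolt. The tab is a flat plate, 8 mm thick along deck x, 26 mm wide along y, its top 60 mm above the deck; it stands on the bolt's bar, whose top is 20 mm above the deck. Push its -x face towards deck +x; the bolt drags with about 1.5 N.
- catch_pad (a point): Centre of the top face of the spring catch plate; moves with it. Steel, 96 mm along deck x, 26 mm along y, flat top 46 mm above the deck when up. It goes straight down 12 mm at most: 1.6 N starts it, 5.8 N holds it fully down. It lies 60 mm beside the tab (centres, along deck y) and is long enough for a fingertip to slide along it through the bolt's whole travel.
- catch (a joint): How far the catch plate is pressed, m: 0 up, 0.012 fully down. Its tongue stands between teeth on the bolt's side: the bolt slides only while the plate is down by more than 0.008. Let up on the way, the tongue bites the next gap (every 14 mm) and stops the bolt again.
- bolt (a joint): How far the bolt has slid home along deck x, m: 0 to 0.0015 at the start, 0.044 fully home at its stop. From 0.0405 on, the released catch springs up behind the last tooth and locks it.
- jar_center (a point): Bystander: closed jar, 44 mm across and 55 mm high, standing on the deck beside the catch; its centre. Not to be moved.
- cup: Bystander: open steel cup, 72 mm across and 80 mm high, on the table on the deck's -y side; origin under its centre. Not to be moved.
- spanner: Bystander: open-ended spanner about 190 mm long lying on the table on the deck's +y side; origin in the middle of its underside. Not to be moved.

How it is judged:
On the way, in this order (a step that is already met when the one before it is completed fails the run):
1. the catch is pressed down with the bolt still back (value of joint catch above 0.0075 m and value of joint bolt below 0.012 m), for 0.05 s.
2. the bolt is pushed home with the catch held down (value of joint catch above 0.0075 m and value of joint bolt above 0.038 m), for 0.05 s.
At the end, for the whole second after the job is handed in: The bolt is home (at least 39.5 of its 44 mm), the catch has sprung up to within 3 mm of its top position and so locks it, and jar, cup and spanner are within 20 mm of where they stood (value of joint bolt above 0.0395 m and value of joint catch below 0.003 m and distance of each of jar_center, cup, spanner from where it was at the start of the episode below 0.02 m); the robot touches nothing.
It fails at once if the jar was moved or lifted by more than 20 mm (distance of jar_center from where it was at the start of the episode above 0.02 m).
It fails at once if the cup was moved or lifted by more than 20 mm (distance of cup from where it was at the start of the episode above 0.02 m).
It fails at once if the spanner was moved or lifted by more than 20 mm (distance of spanner from where it was at the start of the episode above 0.02 m).
It also fails if it takes over 32 s, if anything falls off the work surface, if the arm or the gripper's body presses on something with over 40 N, if the wrist force passes 120 N, or if a joint passes its speed limit or range.

## Working session

There is one attempt and no reset: what is moved stays moved. The work goes in short steps, Python scripts to look and compute and a shell command to move; the robot and the scene stay as the last step left them, time stands still between calls to the robot, and variables do not carry over. Pictures are saved under pics/ and viewed, and the job is handed in when it is done.

```bash
mkdir -p pics
python3 - <<'E'
from station import *
import cv2
s=get_state();print(s)
for n in("scene","top"):
    c=get_calibration(n);print(n,c)
    cv2.imwrite(f"pics/{n}0.png",grab_frame(n)[:,:,::-1])
E
```

```text
{'t': 0.0, 'q': array([ 1.39613076e+00,  3.59394840e-01,  1.10403334e-02, -3.74395944e-04,
       -1.22409649e+00, -2.88075367e-01]), 'qd': array([ 0.00013864, -0.00096706, -0.00056467, -0.00096025,  0.00091765,
        0.00041285]), 'joint_efforts': array([ 2.61191781e-05, -5.82717204e+01,  2.93038023e+01,  6.99697495e+00,
        6.69153917e-03, -1.56133833e-04]), 'eef_pos': array([0.30113189, 0.60354432, 0.22560511]), 'ee_rot': array([ 3.13990616e+00, -1.32704028e-04, -4.62868332e-01]), 'force': array([ 1.2263249 , -0.15472496,  0.04935813]), 'moment': array([ 0.02298743,  0.05801731, -0.03959402]), 'width': 0.08765429403700431}
scene {'K': array([[379.02611655,   0.        , 323.63625497],
       [  0.        , 379.02611655, 199.88753716],
       [  0.        ,   0.        ,   1.        ]]), 'pose': array([[ 0.78800295, -0.42077945,  0.44943966,  0.98887714],
       [ 0.61561064,  0.54876698, -0.56557788, -0.42601013],
       [-0.00865409,  0.72235687,  0.69146631,  0.73109965],
       [ 0.        ,  0.        ,  0.        ,  1.        ]])}
top {'K': array([[406.19654926,   0.        , 317.57094551],
       [  0.        , 406.19654926, 203.93623099],
       [  0.        ,   0.        ,   1.        ]]), 'pose': array([[ 0.00727664,  0.99100305, -0.13364137,  0.43680687],
       [-0.99992068,  0.00583699, -0.01116108,  0.06341866],
       [-0.0102806 ,  0.13371198,  0.99096691,  1.26895996],
       [ 0.        ,  0.        ,  0.        ,  1.        ]])}
```

View pics/scene0.png

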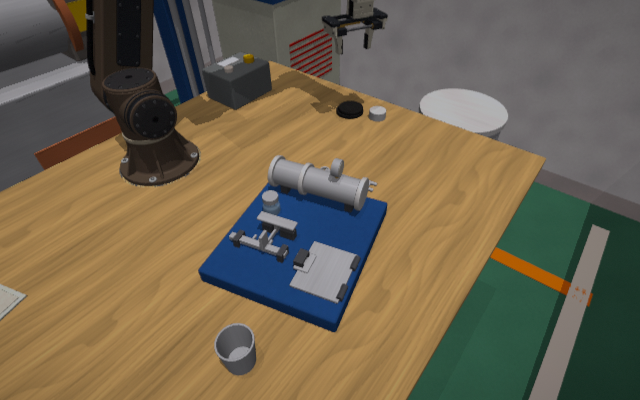

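View pics/top0.png

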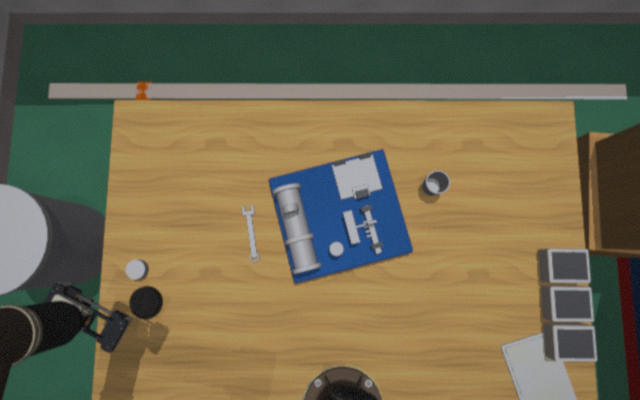

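```bash
cat > h.py <<'E'
import numpy as np,cv2
from station import *
def ray(n,uv):
    c=get_calibration(n);K,P=c["K"],c["pose"]
    d=np.linalg.inv(K)@[uv[0],uv[1],1];d=P[:3,:3]@[d[0],-d[1],-d[2]]
    return P[:3,3],d
def onz(n,uv,z):
    o,d=ray(n,uv);return o+d*(z-o[2])/d[2]
def proj(n,p):
    c=get_calibration(n);K,P=c["K"],c["pose"]
    q=P[:3,:3].T@(np.asarray(p)-P[:3,3]);q=K@[q[0],-q[1],-q[2]];return q[:2]/q[2]
E
python3 - <<'E'
from h import *
for n in("top","scene"):
    im=cv2.imread(f"pics/{n}0.png");h=cv2.cvtColor(im,cv2.COLOR_BGR2HSV)
    m=cv2.inRange(h,(105,140,50),(125,255,255))
    k,l,st,_=cv2.connectedComponentsWithStats(m)
    o=[i for i in range(1,k) if st[i,4]>1500]
    for i in o:
        cs,_=cv2.findContours((l==i).astype(np.uint8),0,2);c=max(cs,key=cv2.contourArea)
        hull=cv2.convexHull(c);a=cv2.approxPolyDP(hull,6,True)[:,0]
        print(n,st[i],a.tolist());print([onz(n,p,.045).round(4).tolist() for p in a])
im=cv2.imread("pics/top0.png");cv2.imwrite("pics/t1.png",cv2.resize(im[140:295,235:460],None,fx=3.5,fy=3.5,interpolation=2))
im=cv2.imread("pics/scene0.png");cv2.imwrite("pics/s1.png",cv2.resize(im[150:325,195:395],None,fx=3.4,fy=3.4,interpolation=2))
E
```

```text
top [ 270  151  142  131 7268] [[382, 151], [411, 250], [295, 281], [270, 179]]
[[0.7681, -0.1207, 0.045], [0.4646, -0.203, 0.045], [0.3708, 0.1425, 0.045], [0.6783, 0.2238, 0.045]]
scene [  199   183   188   149 11583] [[386, 203], [334, 331], [205, 281], [199, 271], [268, 183]]
[[0.6783, 0.2243, 0.045], [0.7831, -0.1399, 0.045], [0.4958, -0.2182, 0.045], [0.4647, -0.2094, 0.045], [0.3801, 0.095, 0.045]]
```

View pics/t1.png

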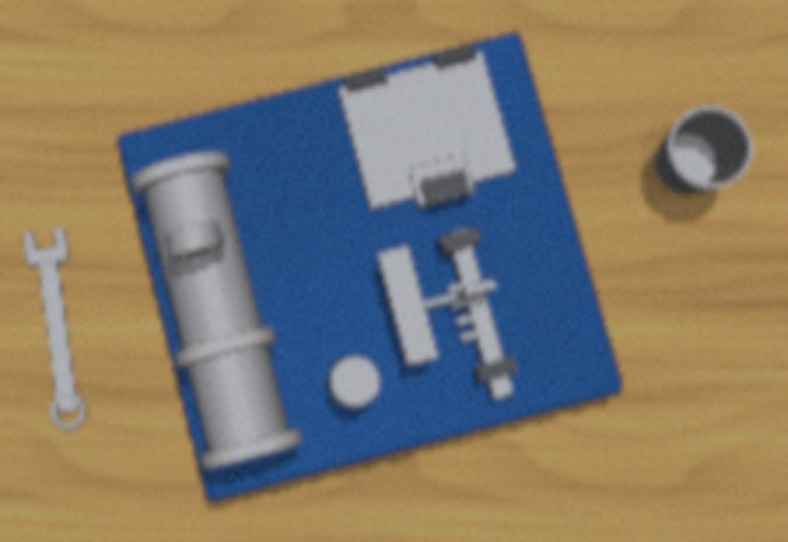

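View pics/s1.png

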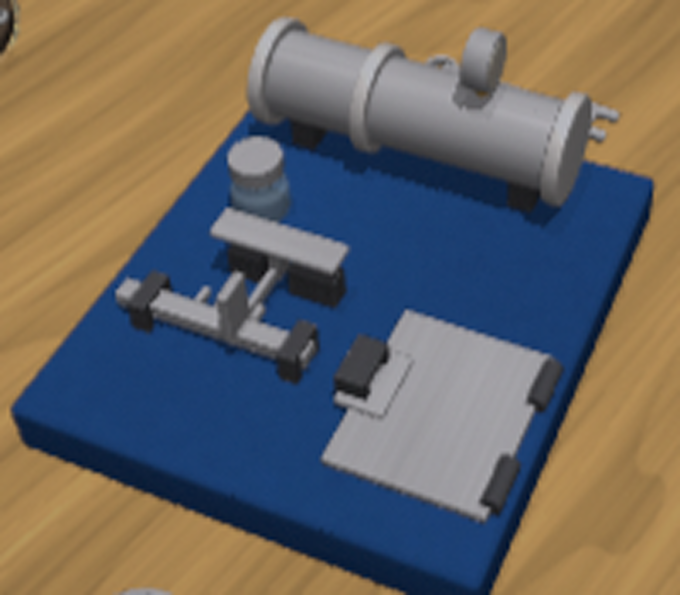

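Run:
```python
from h import *
yaw=np.radians(15);R=np.array([[np.cos(yaw),-np.sin(yaw)],[np.sin(yaw),np.cos(yaw)]])
O=np.array([.57045,.0107])-R@[.05,.05];print(O)
dk=lambda p:(R.T@(p[:2]-O)*1000).round(1)
t=lambda u,v:(235+u/3.5,140+v/3.5)
s=lambda u,v:(195+u/3.4,150+v/3.4)
for nm,p,z in(("tab",(476,290),.105),("padA",(392,250),.091),("padB",(423,358),.091),("pad",(408,305),.091),("lug",(444,187),.073),("jartop",(355,380),.1)):
    w=onz("top",t(*p),z);print(nm,w.round(4),dk(w))
for nm,p,z in(("tab",(236,281),.105),("pad",(279,240),.091),("padL",(220,223),.091),("padR",(340,257),.091),("jar",(256,157),.1),("lug",(363,355),.073)):
    w=onz("scene",s(*p),z);print("sc",nm,w.round(4),dk(w))
# catch pad edges by gray mask? reproject deck corners
for c in((-.115,-.135),(.215,-.135),(.215,.235),(-.115,.235)):
    w=np.r_[O+R@c,.045];print(proj("top",w).round(1),proj("scene",w).round(1))
```

```text
[ 0.53509466 -0.05053724]
tab [ 0.5399 -0.0772  0.105 ] [ -2.3 -27. ]
padA [ 0.5741 -0.0093  0.091 ] [48.4 29.7]
padB [ 0.4846 -0.0347  0.091 ] [-44.7  28.4]
pad [ 0.5283 -0.0225  0.091 ] [ 0.7 28.9]
lug [ 0.6304 -0.0548  0.073 ] [ 91.  -28.8]
jartop [0.4659 0.0217 0.1   ] [-48.1  87.7]
sc tab [ 0.5428 -0.075   0.105 ] [  1.1 -25.6]
sc pad [ 0.5299 -0.0226  0.091 ] [ 2.2 28.3]
sc padL [ 0.4866 -0.0357  0.091 ] [-43.   26.9]
sc padR [ 0.5732 -0.0091  0.091 ] [47.5 30.2]
sc jar [0.4674 0.0214 0.1   ] [-46.7  87. ]
sc lug [ 0.6292 -0.0525  0.073 ] [ 90.4 -26.3]
[413.6 251.9] [196.8 270.1]
[383.4 148. ] [336.3 323.8]
[267.3 177.8] [388.8 201.9]
[293.5 283.6] [276.4 171.1]
```

```bash
cat >> h.py <<'E'
from scipy.spatial.transform import Rotation as Ro
yaw=np.radians(15);R2=np.array([[np.cos(yaw),-np.sin(yaw)],[np.sin(yaw),np.cos(yaw)]])
O=np.array([.57045,.0107])-R2@[.05,.05]
def st():
    s=get_state();p=s["eef_pos"];print("t",round(s["t"],2),"deck",((R2.T@(p[:2]-O))*1000).round(1),"z-deck",round((p[2]-.045)*1000,1),"rpy",np.degrees(s["ee_rot"]).round(2),"F",s["force"].round(1),"w",round(s["width"],4),"q",s["q"].round(2));return s
def to(x,y,z,yw=15):
    s=st();A=Ro.from_euler("xyz",s["ee_rot"]);B=Ro.from_euler("xyz",[180,0,yw],degrees=True)
    w=np.r_[O+R2@[x/1e3,y/1e3],.045+z/1e3]
    print("slide",(A.inv().apply(w-s["eef_pos"])/.5).round(4),"turn",((A.inv()*B).as_rotvec()/2/np.pi).round(4))
E
python3 -c "
from h import *
to(-30,1,182)"
```

```text
t 0.1 deck [-56.7 692.4] z-deck 180.7 rpy [ 1.7991e+02 -1.0000e-02 -2.6520e+01] F [-0.8  0.2 -0.7] w 0.0874 q [ 1.4   0.36  0.01 -0.   -1.22 -0.29]
slide [ 0.9566  1.     -0.001 ] turn [ 2.000e-04  1.000e-04 -1.153e-01]
```

```bash
python3 -m crank '[{"slide":[0.95,1.0,-0.002],"turn":[0,0,-0.115],"fingers":-0.05},{"slide":[0.95,1.0,-0.002],"turn":[0,0,-0.115],"fingers":-0.05},{"slide":[0.95,1.0,-0.002],"turn":[0,0,-0.115],"fingers":-0.05},{"slide":[0.95,1.0,-0.002],"turn":[0,0,-0.115],"fingers":-0.05},{"slide":[0.95,1.0,-0.002],"turn":[0,0,-0.115],"fingers":-0.05}]' 10; python3 -c "
from h import *
to(-30,1,182)"
```

```text
t: 0.52
eef_pos: [0.3623, 0.4027, 0.2264]
ee_rot: [3.141, 0.0, 0.169]
force: [0.8, -0.1, 0.0]
width: 0.0597
t 0.52 deck [-49.6 482.5] z-deck 181.4 rpy [1.7997e+02 2.0000e-02 9.6700e+00] F [ 0.8 -0.1  0. ] w 0.0597 q [ 1.2   0.14 -0.28 -0.   -1.15  0.54]
slide [ 1.284e-01  9.551e-01 -6.000e-04] turn [ 0.0001  0.0001 -0.0148]
```

```bash
python3 -m crank '[{"slide":[0.12,0.92,0],"turn":[0,0,-0.012],"fingers":-0.05},{"slide":[0.12,0.92,0],"turn":[0,0,-0.012],"fingers":-0.05},{"slide":[0.12,0.92,0],"turn":[0,0,-0.012],"fingers":-0.05},{"slide":[0.12,0.92,0],"turn":[0,0,-0.012],"fingers":-0.05},{"slide":[0.12,0.92,0],"turn":[0,0,-0.012],"fingers":-0.05}]'; python3 -c "
from h import *
to(-30,1,182)"
```

```text
t: 0.93
eef_pos: [0.4221, 0.2032, 0.2269]
ee_rot: [-3.141, -0.0, 0.238]
force: [1.5, 0.7, 0.1]
width: 0.0417
t 0.93 deck [-43.5 274.3] z-deck 181.9 rpy [-179.99   -0.     13.64] F [1.5 0.7 0.1] w 0.0417 q [ 0.87  0.01 -0.42 -0.   -1.14  0.94]
slide [ 3.990e-02  5.458e-01 -4.000e-04] turn [-0.     -0.     -0.0038]
```

```bash
python3 -m crank '[{"slide":[0.04,0.53,0],"turn":[0,0,-0.003],"fingers":-0.05},{"slide":[0.04,0.53,0],"turn":[0,0,-0.003],"fingers":-0.05},{"slide":[0.04,0.53,0],"turn":[0,0,-0.003],"fingers":-0.05},{"slide":[0.04,0.53,0],"turn":[0,0,-0.003],"fingers":-0.05},{"slide":[0.04,0.53,0],"turn":[0,0,-0.003],"fingers":-0.05}]'; python3 -c "
from h import *
to(-30,1,182)"
```

```text
t: 1.35
eef_pos: [0.4863, 0.005, 0.227]
ee_rot: [-3.141, -0.0, 0.257]
force: [0.7, 1.5, 0.2]
width: 0.0417
t 1.35 deck [-32.7  66.2] z-deck 182.0 rpy [-1.7999e+02 -2.0000e-02  1.4710e+01] F [0.7 1.5 0.2] w 0.0417 q [ 0.42  0.04 -0.39 -0.   -1.14  1.41]
slide [ 0.0061  0.1304 -0.    ] turn [-0.     -0.0001 -0.0008]
```

```bash
python3 -m crank '[{"slide":[0.006,0.12,0.0],"turn":[0,0,-0.0008],"fingers":-0.05},{"slide":[0.006,0.12,0.08],"turn":[0,0,-0.0008],"fingers":-0.05},{"slide":[0.006,0.12,0.16],"turn":[0,0,-0.0008],"fingers":-0.05},{"slide":[0.006,0.12,0.16],"turn":[0,0,-0.0008],"fingers":-0.05},{"slide":[0.006,0.12,0.16],"turn":[0,0,-0.0008],"fingers":-0.05}]'; python3 -c "
from h import *
to(-30,1,90)
cv2.imwrite('pics/w1.png',grab_frame('wrist')[:,:,::-1])
a=grab_frame('scene')[:,:,::-1];cv2.imwrite('pics/s2.png',cv2.resize(a[130:325,195:395],None,fx=3,fy=3,interpolation=2))"
```

```text
t: 1.77
eef_pos: [0.5029, -0.0511, 0.1455]
ee_rot: [3.141, 0.005, 0.261]
force: [0.2, -0.5, 1.3]
width: 0.0417
t 1.77 deck [-31.2   7.8] z-deck 100.5 rpy [179.99   0.31  14.93] F [ 0.2 -0.5  1.3] w 0.0417 q [ 0.29  0.15 -0.47  0.   -0.96  1.54]
slide [0.0025 0.0136 0.021 ] turn [ 0.      0.0009 -0.0002]
```

View pics/w1.png

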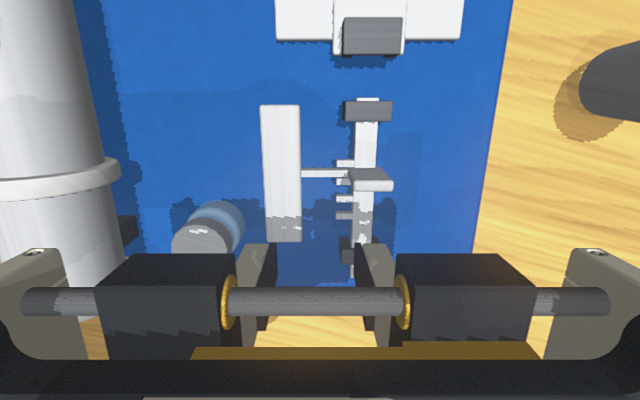

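View pics/s2.png

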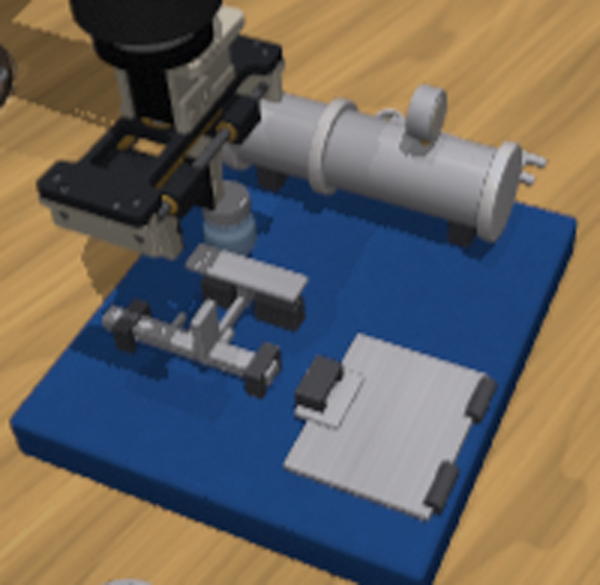

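The wrist view shows the pad (260–300, 105–242), the tab (350–393, 168–190) and both fingers straddling them at their -x side, with the jar clear.

Run:
```python
from h import *
dk=lambda p:(R2.T@(p[:2]-O)*1000).round(1)
for nm,p,z in(("padTL",(260,106),.091),("padTR",(299,105),.091),("padBL",(265,241),.091),("padBR",(302,241),.091),("tab -x edge mid",(374,190),.105),("tabL",(354,184),.105),("tabR",(393,184),.105),("lug",(372,18),.073)):
    print(nm,dk(onz("wrist",p,z)))
p=get_state()["eef_pos"]
for y in(21,31,41,-21,-31,-41):print(y,proj("wrist",p+np.r_[R2@[0.0095,(y)/1e3],0]).round(0))
to(-30,1,60)
```

```text
padTL [50.8 44.5]
padTR [51.5 19.3]
padBL [-43.8  45.6]
padBR [-43.8  18.5]
tab -x edge mid [ -1.3 -29.4]
tabL [  2.7 -16.2]
tabR [  2.7 -41.5]
lug [105.2 -27.8]
21 [277. 243.]
31 [259. 243.]
41 [240. 243.]
-21 [355. 243.]
-31 [374. 243.]
-41 [393. 243.]
t 1.87 deck [-28.2   8.4] z-deck 103.7 rpy [ 1.7995e+02 -9.0000e-02  1.5060e+01] F [-1.4 -0.1  0.6] w 0.0416 q [ 0.29  0.15 -0.46  0.   -0.96  1.54]
slide [-0.0037  0.0146  0.0875] turn [ 0.0001 -0.0003  0.0002]
```

```bash
python3 -m crank '[{"slide":[0.003,0.0138,0.05],"turn":[0,0,0],"fingers":-0.05},{"slide":[0.003,0.0138,0.1],"turn":[0,0,0],"fingers":-0.05},{"slide":[0.003,0.0138,0.1],"turn":[0,0,0],"fingers":-0.05},{"slide":[0.003,0.0138,0.1],"turn":[0,0,0],"fingers":-0.05}]'; python3 -c "
from h import *
to(-26,1.5,46)
a=grab_frame('wrist')[:,:,::-1];cv2.imwrite('pics/w2.png',a)"
```

```text
t: 2.2
eef_pos: [0.5083, -0.0559, 0.0983]
ee_rot: [3.141, -0.0, 0.263]
force: [0.6, -0.5, 1.0]
width: 0.0416
t 2.2 deck [-27.2   1.8] z-deck 53.3 rpy [ 1.7997e+02 -3.0000e-02  1.5080e+01] F [ 0.6 -0.5  1. ] w 0.0416 q [ 0.28  0.22 -0.52  0.   -0.84  1.56]
slide [0.0024 0.0006 0.0147] turn [ 0.0001 -0.0001  0.0002]
```

View pics/w2.png

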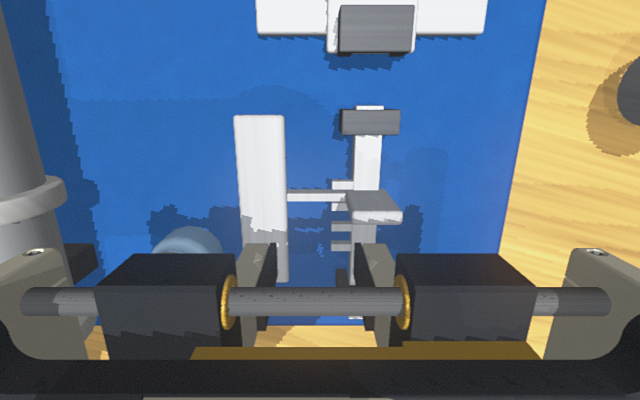

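Left finger is over the pad, right one behind the tab. Press.

```bash
python3 -m crank '[{"slide":[0.002,0,0.008],"turn":[0,0,0],"fingers":-0.05},{"slide":[0.002,0,0.016],"turn":[0,0,0],"fingers":-0.05},{"slide":[0.002,0,0.024],"turn":[0,0,0],"fingers":-0.05},{"slide":[0.002,0,0.032],"turn":[0,0,0],"fingers":-0.05},{"slide":[0.002,0,0.032],"turn":[0,0,0],"fingers":-0.05}]'; python3 -c "
from h import *
to(-26,1.5,34)"; python3 -m crank '[{"slide":[0,0,0],"turn":[0,0,0],"fingers":-0.05},{"slide":[0,0,0],"turn":[0,0,0],"fingers":-0.05}]'
```

```text
t: 2.67
eef_pos: [0.5099, -0.0559, 0.0811]
ee_rot: [3.141, -0.002, 0.262]
force: [2.3, 2.8, 3.9]
width: 0.0413
t 2.67 deck [-25.7   1.3] z-deck 36.1 rpy [ 1.7999e+02 -1.3000e-01  1.5000e+01] F [2.3 2.8 3.9] w 0.0413 q [ 0.27  0.24 -0.53  0.   -0.79  1.56]
slide [-0.0007 -0.0003  0.0041] turn [ 0.     -0.0004  0.    ]
t: 2.83
eef_pos: [0.5097, -0.056, 0.0814]
ee_rot: [3.141, -0.002, 0.262]
force: [2.1, 1.8, 3.4]
width: 0.0416
```

```bash
python3 -m crank '[{"slide":[0,0,0.003],"turn":[0,0,0],"fingers":-0.05},{"slide":[0,0,0.006],"turn":[0,0,0],"fingers":-0.05},{"slide":[0,0,0.006],"turn":[0,0,0],"fingers":-0.05},{"slide":[0,0,0.006],"turn":[0,0,0],"fingers":-0.05}]'; python3 -c "
from h import *
to(-26,1.5,34)"
```

```text
t: 3.17
eef_pos: [0.5098, -0.056, 0.0791]
ee_rot: [3.141, -0.002, 0.262]
force: [-0.2, 3.4, 13.4]
width: 0.0416
t 3.17 deck [-25.9   1.2] z-deck 34.1 rpy [ 1.7998e+02 -1.2000e-01  1.5020e+01] F [-0.2  3.4 13.4] w 0.0416 q [ 0.27  0.24 -0.54  0.   -0.79  1.56]
slide [-0.0002 -0.0005  0.0001] turn [ 0.0001 -0.0003  0.0001]
```

Bottomed at 34 mm (13 N). Now push along +x.

```bash
python3 -m crank '[{"slide":[0.012,0,0],"turn":[0,0,0],"fingers":-0.05},{"slide":[0.024,0,0],"turn":[0,0,0],"fingers":-0.05},{"slide":[0.036,0,0],"turn":[0,0,0],"fingers":-0.05},{"slide":[0.048,0,0],"turn":[0,0,0],"fingers":-0.05},{"slide":[0.060,0,0],"turn":[0,0,0],"fingers":-0.05}]'; python3 -c "
from h import *
to(31,1.5,34)
a=grab_frame('wrist')[:,:,::-1];cv2.imwrite('pics/w3.png',a)"
```

```text
t: 3.58
eef_pos: [0.5265, -0.0527, 0.0784]
ee_rot: [3.141, 0.021, 0.262]
force: [-28.9, -7.0, 40.9]
width: 0.0418
t 3.58 deck [-8.9  0.1] z-deck 33.4 rpy [179.96   1.19  14.99] F [-28.9  -7.   40.9] w 0.0418 q [ 0.27  0.28 -0.48  0.   -0.83  1.56]
slide [ 0.0797 -0.0028 -0.0028] turn [ 0.0001  0.0033 -0.    ]
```

View pics/w3.png

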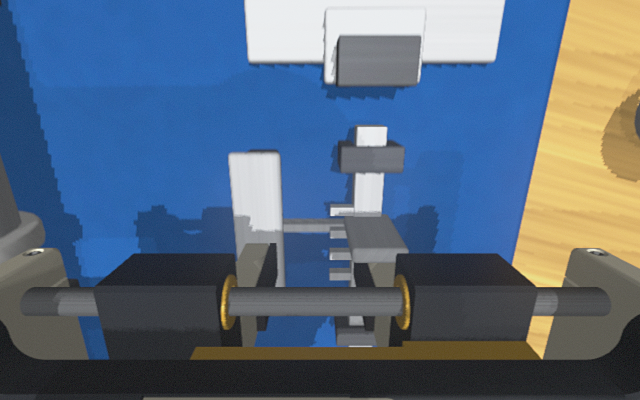

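```bash
python3 -c "
from h import *
s=st();print('moment deck axes',R2.T@s['moment'][:2],s['moment'][2],'Fdeck',R2.T@s['force'][:2],s['force'][2])
for n,p,z in(('tab-x',(377,262),.105),('tab+x',(370,217),.105),('padTL',(230,154),.079),('padTR',(280,153),.079),('padTL',(230,154),.091),('padTR',(280,153),.091)):
  print(n,(R2.T@(onz('wrist',p,z)[:2]-O)*1000).round(1))"
```

```text
t 3.63 deck [-6.7 -0.1] z-deck 33.4 rpy [179.93   1.05  15.  ] F [-27.6  -7.8  40.6] w 0.0416 q [ 0.27  0.28 -0.48  0.   -0.83  1.56]
moment deck axes [ 1.14706427 11.09362238] 0.6930058499867272 Fdeck [-28.69840337  -0.36363408] 40.58789015420755
tab-x [  6.  -27.5]
tab+x [ 28.  -23.1]
padTL [50.8 42. ]
padTR [51.3 17.7]
padTL [52.9 38.9]
padTR [53.3 16.4]
```

Moments put both the vertical and horizontal loads on the pad finger: it's friction there (~0.7), not a blocked bolt. Ease the press slightly.

```bash
python3 -m crank '[{"slide":[0,0,-0.002],"turn":[0,0,0],"fingers":-0.05},{"slide":[0,0,-0.002],"turn":[0,0,0],"fingers":-0.05}]'; python3 -c "
from h import *
st()"
```

```text
t: 3.8
eef_pos: [0.5309, -0.0516, 0.0788]
ee_rot: [3.141, 0.012, 0.261]
force: [-17.3, -6.8, 24.5]
width: 0.0415
t 3.8 deck [-4.3  0.1] z-deck 33.8 rpy [179.95   0.72  14.95] F [-17.3  -6.8  24.5] w 0.0415 q [ 0.27  0.28 -0.48  0.   -0.82  1.56]
```

```bash
python3 -m crank '[{"slide":[0,0,-0.0016],"turn":[0,0,0],"fingers":-0.05},{"slide":[0,0,-0.0016],"turn":[0,0,0],"fingers":-0.05}]'; python3 -c "
from h import *
st()"
```

```text
t: 3.97
eef_pos: [0.5331, -0.0507, 0.0791]
ee_rot: [3.141, 0.008, 0.261]
force: [-7.3, -4.7, 10.9]
width: 0.0415
t 3.97 deck [-2.   0.4] z-deck 34.1 rpy [179.98   0.48  14.93] F [-7.3 -4.7 10.9] w 0.0415 q [ 0.27  0.28 -0.48  0.   -0.82  1.56]
```

```bash
python3 -m crank '[{"slide":[0.004,0,-0.0004],"turn":[0,0,0],"fingers":-0.05},{"slide":[0.008,0,-0.0006],"turn":[0,0,0],"fingers":-0.05},{"slide":[0.012,0,-0.0008],"turn":[0,0,0],"fingers":-0.05},{"slide":[0.016,0,-0.001],"turn":[0,0,0],"fingers":-0.05},{"slide":[0.020,0,-0.001],"turn":[0,0,0],"fingers":-0.05}]'; python3 -c "
from h import *
st()"
```

```text
t: 4.38
eef_pos: [0.5431, -0.0477, 0.0792]
ee_rot: [3.141, 0.008, 0.261]
force: [-7.8, -4.4, 7.7]
width: 0.0415
t 4.38 deck [8.5 0.6] z-deck 34.2 rpy [179.99   0.48  14.93] F [-7.8 -4.4  7.7] w 0.0415 q [ 0.27  0.3  -0.46  0.   -0.83  1.56]
```

```bash
python3 -m crank '[{"slide":[0.004,0,0],"turn":[0,0,0],"fingers":-0.05},{"slide":[0.008,0,0],"turn":[0,0,0],"fingers":-0.05},{"slide":[0.012,0,0],"turn":[0,0,0],"fingers":-0.05},{"slide":[0.016,0,0],"turn":[0,0,0],"fingers":-0.05},{"slide":[0.020,0,0],"turn":[0,0,0],"fingers":-0.05}]'; python3 -c "
from h import *
st()"
```

```text
t: 4.8
eef_pos: [0.5529, -0.0451, 0.0792]
ee_rot: [3.141, 0.008, 0.261]
force: [-6.7, -2.8, 8.6]
width: 0.0417
t 4.8 deck [18.6  0.6] z-deck 34.2 rpy [179.99   0.47  14.93] F [-6.7 -2.8  8.6] w 0.0417 q [ 0.27  0.31 -0.44  0.   -0.83  1.56]
```

```bash
python3 -m crank '[{"slide":[0.004,0,0],"turn":[0,0,0],"fingers":-0.05},{"slide":[0.008,0,0],"turn":[0,0,0],"fingers":-0.05},{"slide":[0.012,0,0],"turn":[0,0,0],"fingers":-0.05},{"slide":[0.016,0,0],"turn":[0,0,0],"fingers":-0.05},{"slide":[0.020,0,0],"turn":[0,0,0],"fingers":-0.05}]'; python3 -c "
from h import *
s=st();print(R2.T@s['moment'][:2],s['moment'][2],R2.T@s['force'][:2])"
```

```text
t: 5.22
eef_pos: [0.5615, -0.0428, 0.0791]
ee_rot: [3.142, 0.01, 0.26]
force: [-15.9, -3.7, 17.8]
width: 0.0416
t 5.22 deck [27.5  0.6] z-deck 34.1 rpy [180.     0.6   14.91] F [-15.9  -3.7  17.8] w 0.0416 q [ 0.27  0.32 -0.42 -0.   -0.84  1.56]
[0.18930603 5.78426145] -0.1790826137975958 [-16.3401449   0.5356963]
```

```bash
python3 -c "
from h import *
st()
a=grab_frame('wrist')[:,:,::-1];cv2.imwrite('pics/w4.png',a)
a=grab_frame('scene')[:,:,::-1];cv2.imwrite('pics/s4.png',cv2.resize(a[150:325,195:395],None,fx=3.4,fy=3.4,interpolation=2))
s=st();print(s['moment'][2])"
```

```text
t 5.22 deck [27.5  0.6] z-deck 34.1 rpy [180.     0.6   14.91] F [-15.9  -3.7  17.8] w 0.0416 q [ 0.27  0.32 -0.42 -0.   -0.84  1.56]
t 5.32 deck [27.4  0.6] z-deck 34.1 rpy [-180.      0.61   14.9 ] F [-11.4  -3.5  12.1] w 0.0416 q [ 0.27  0.32 -0.42 -0.   -0.84  1.56]
-0.07449966207885063
```

View pics/w4.png

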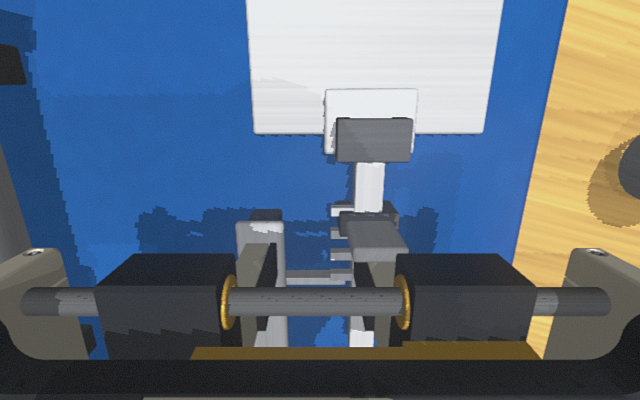

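View pics/s4.png

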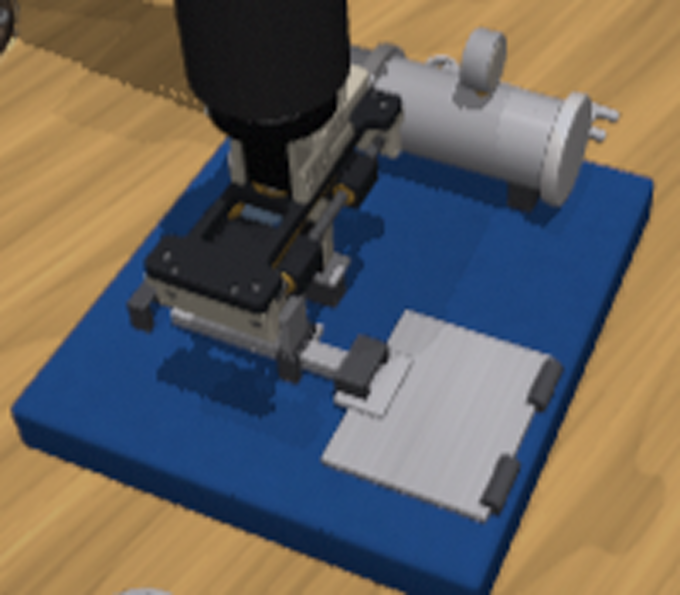

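```bash
python3 - <<'E'
from h import *
a=cv2.imread('pics/w1.png')[150:210,320:420];b=cv2.imread('pics/w4.png')[200:290,320:420]
cv2.imwrite('pics/c.png',np.hstack([cv2.resize(a,None,fx=4,fy=4,interpolation=2),cv2.resize(b,None,fx=4,fy=4,interpolation=2)[:240],]))
cv2.imwrite('pics/c2.png',cv2.resize(b,None,fx=6,fy=6,interpolation=2))
E
python3 -m crank '[{"slide":[0.006,0,-0.0004],"turn":[0,0,0],"fingers":-0.05},{"slide":[0.010,0,-0.0008],"turn":[0,0,0],"fingers":-0.05}]';python3 -c "
from h import *
s=st();print(s['moment'][2])"
```

```text
t: 5.48
eef_pos: [0.5618, -0.0428, 0.0791]
ee_rot: [-3.141, 0.019, 0.259]
force: [-28.9, -4.6, 26.7]
width: 0.0416
t 5.48 deck [27.8  0.6] z-deck 34.1 rpy [-179.97    1.09   14.83] F [-28.9  -4.6  26.7] w 0.0416 q [ 0.27  0.33 -0.41 -0.   -0.85  1.56]
-0.4616381414636055
```

View pics/c.png

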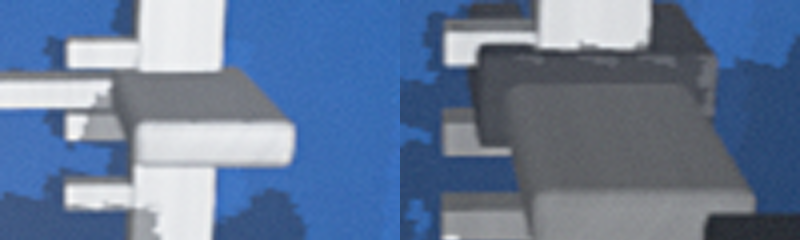

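Run:
```python
from h import *
s=get_state();c=get_calibration('wrist')["pose"]
T=np.eye(4);T[:3,:3]=Ro.from_euler('xyz',s['ee_rot']).as_matrix();T[:3,3]=s['eef_pos']
X=np.linalg.inv(T)@c   # tool->cam
K=get_calibration('wrist')["K"]
def at(p,rpy,uv,z):
    T=np.eye(4);T[:3,:3]=Ro.from_euler('xyz',rpy,degrees=True).as_matrix();T[:3,3]=p;P=T@X
    d=np.linalg.inv(K)@[uv[0],uv[1],1];d=P[:3,:3]@[d[0],-d[1],-d[2]];w=P[:3,3]+d*(z-P[2,3])/d[2]
    return (R2.T@(w[:2]-O)*1000).round(1)
def wp(x,y,z):return np.r_[O+R2@[x/1e3,y/1e3],.045+z/1e3]
# w1: between t1.77 and 1.87; w4 at x27.5
for p,r in((wp(-31.2,7.8,100.5),(179.99,.31,14.93)),(wp(-28.2,8.4,103.7),(179.95,-.09,15.06))):
    print('w1',at(p,r,(374,180.5),.105),at(p,r,(374,191),.105))
print('w2',[at(wp(-27.2,1.8,53.3),(179.97,-.03,15.08),(376,v),.105) for v in(208,222)])
print('w4',at(wp(27.5,.6,34.1),(180,.6,14.91),(380,247.5),.105))
b=cv2.imread('pics/w2.png')[170:240,320:420];cv2.imwrite('pics/c3.png',cv2.resize(b,None,fx=6,fy=6,interpolation=2))
```

```text
w1 [  2.5 -28.9] [ -4.4 -29.3]
w1 [  5.1 -29. ] [ -1.9 -29.4]
w2 [array([  4.2, -27.7]), array([ -3.2, -28.2])]
w4 [ 46.9 -28. ]
```

View pics/c3.png

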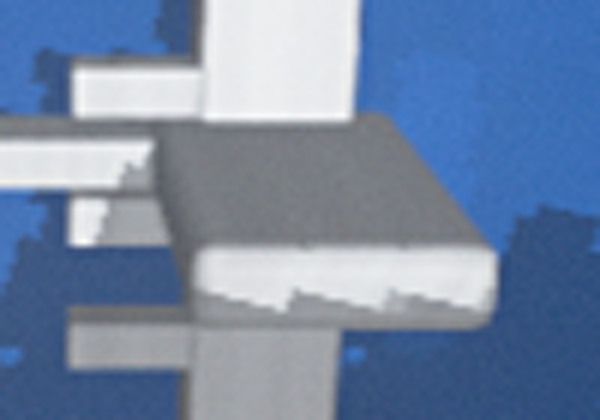

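Travel measures 44.3 mm (tab +x edge 2.6 → 46.9 mm): home at the stop. Release straight up.

```bash
python3 -m crank '[{"slide":[-0.006,0,-0.006],"turn":[0,0,0],"fingers":-0.05},{"slide":[-0.008,0,-0.016],"turn":[0,0,0],"fingers":-0.05},{"slide":[-0.012,0,-0.04],"turn":[0,0,0],"fingers":-0.05},{"slide":[-0.016,0,-0.1],"turn":[0,0,0],"fingers":-0.05},{"slide":[-0.016,0,-0.16],"turn":[0,0,0],"fingers":-0.05}]'; python3 -c "
from h import *
st()"
python3 -m crank '[{"slide":[-0.06,0,-0.05],"turn":[0,0,0],"fingers":-0.05},{"slide":[-0.12,0,-0.1],"turn":[0,0,0],"fingers":-0.05},{"slide":[-0.16,0,-0.1],"turn":[0,0,0],"fingers":-0.05},{"slide":[-0.16,0,-0.1],"turn":[0,0,0],"fingers":-0.05}]'
python3 -c "
from h import *
st()
cv2.imwrite('pics/w5.png',grab_frame('wrist')[:,:,::-1])
a=grab_frame('scene')[:,:,::-1];cv2.imwrite('pics/s5f.png',a);cv2.imwrite('pics/s5.png',cv2.resize(a[150:325,195:395],None,fx=3.4,fy=3.4,interpolation=2))
for n,p,z in(('x',(0,0),.1),):pass"
```

```text
t: 5.9
eef_pos: [0.5607, -0.0425, 0.1592]
ee_rot: [-3.141, 0.007, 0.261]
force: [0.5, 0.0, 0.3]
width: 0.0416
t 5.9 deck [26.8  1.1] z-deck 114.2 rpy [-179.97    0.42   14.94] F [0.5 0.  0.3] w 0.0416 q [ 0.27  0.23 -0.33 -0.   -1.02  1.56]
t: 6.23
eef_pos: [0.4825, -0.0633, 0.2114]
ee_rot: [-3.141, 0.0, 0.26]
force: [-0.9, 0.4, -1.6]
width: 0.0416
t 6.23 deck [-54.1   1.3] z-deck 166.4 rpy [-1.7995e+02  2.0000e-02  1.4920e+01] F [-0.9  0.4 -1.6] w 0.0416 q [ 0.27  0.06 -0.41 -0.   -1.1   1.56]
```

View pics/w5.png

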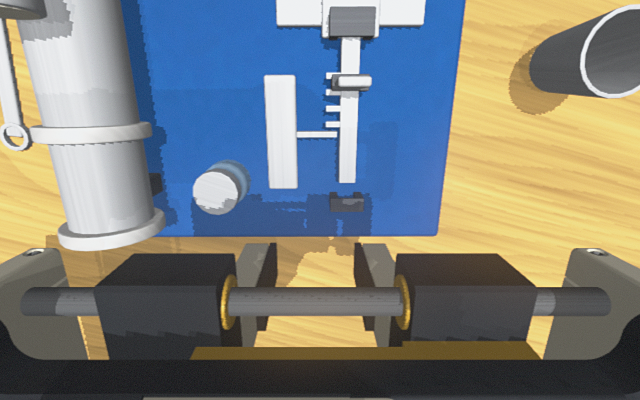

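View pics/s5.png

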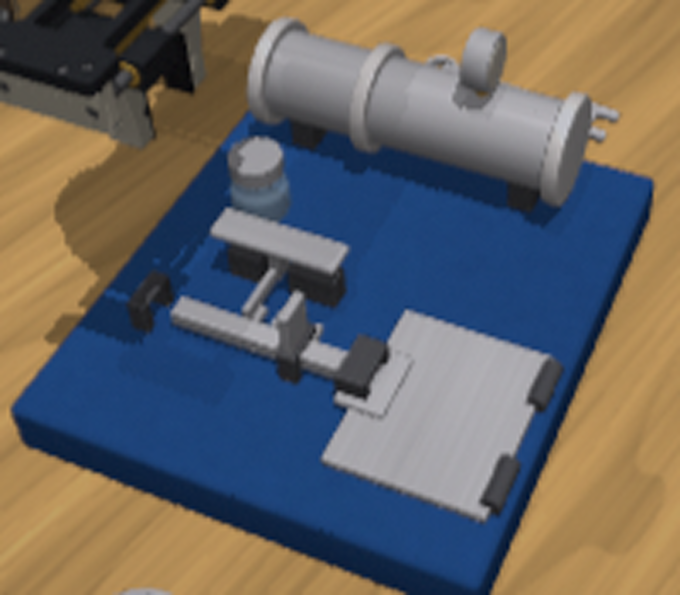

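The bolt is in the keeper (tab at crop 292,297), and the pad outline is back at its start pixels (210–348, 208–270). Jar unchanged. Quick numeric check.

Run:
```python
from h import *
dk=lambda p:(R2.T@(p[:2]-O)*1000).round(1)
s=lambda u,v:(195+u/3.4,150+v/3.4)
print('tab',dk(onz('scene',s(236,281),.105)),dk(onz('scene',s(292,300),.105)))
print('wrist tab',dk(onz('wrist',(352,75),.105)),dk(onz('wrist',(352,90),.105)))
a=cv2.imread('pics/scene0.png',0).astype(int);b=cv2.imread('pics/s5f.png',0).astype(int)
d=abs(a-b)
for n,(x0,x1,y0,y1) in dict(pad=(256,300,208,232),jar=(260,282,188,212),cup=(210,262,318,380),spanner=(315,380,160,195)).items():
    print(n,d[y0:y1,x0:x1].mean().round(1),d[y0:y1,x0:x1].max())
st()
```

```text
tab [  1.1 -25.6] [ 42.  -25.9]
wrist tab [ 49.3 -26.4] [ 38.5 -26.8]
pad 3.5 104
jar 9.0 61
cup 7.7 12
spanner 9.1 14
t 6.33 deck [-51.5   1.2] z-deck 165.3 rpy [-1.7998e+02  7.0000e-02  1.4950e+01] F [ 0.7 -0.1 -0.4] w 0.0414 q [ 0.27  0.06 -0.41 -0.   -1.1   1.56]
```

```bash
python3 -m crank '[{"slide":[0,0,0],"turn":[0,0,0],"fingers":-0.05},{"slide":[0,0,0],"turn":[0,0,0],"fingers":-0.05},{"slide":[0,0,0],"turn":[0,0,0],"fingers":-0.05}]' && python3 -c "
from station import *
print(job_done())"
```

```text
t: 6.58
eef_pos: [0.4866, -0.0622, 0.2096]
ee_rot: [-3.142, 0.002, 0.261]
force: [-0.6, 0.1, 0.1]
width: 0.0416
the job is handed in; nothing more can be done
None
```

The bolt is home in the keeper and the catch sprang up behind it, as far as my last pictures show. The job was handed in at about 6.6 s and reported no verdict.

- **How it went:** I set the fingers 42 mm apart. One pressed the catch plate down until it bottomed at 34 mm above the deck. The other pushed the tab until the bolt hit its stop, and then I lifted straight up and backed away.
- **Problem on the way:** With the plate pressed hard, the pad finger stuck by friction and the wrist read about 41 N vertically and 29 N sideways. I eased the press to about 8–11 N and the bolt then slid freely.
- **Bolt travel:** The wrist camera gave about 44 mm. The scene camera gave about 41 mm, coarser because I read the tab position by eye. Both are above the 39.5 mm needed.
- **Catch:** The plate's outline is back at its starting pixels.
- **Jar, cup and spanner:** The jar, cup and spanner image areas changed only in brightness. The larger change at the jar appears to be the arm's shadow; its outline stayed in place.
- **Robot:** The arm was clear of everything when I handed in, with wrist force near zero.

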